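Start the bench chargers in order

TASK

Switch on three battery chargers one after another, so that the shared circuit does not trip: press the purple charger's button first, then the yellow one's, then the green one's, each lightly but all the way in, where it stays. The red charger is out of service: leave it off. Leave every battery pack seated in its charger, disturb nothing else on the bench, and finish clear of everything.

Things in the scene. Friction and masses are not known exactly. Their poses are not given: they have to be found in the camera images.
- purple_charger: purple charger: grey single-bay battery charger fixed to the bench, 175 mm (its x) by 110 mm (its y). Origin on the bench, x axis from the button end towards the pack, z up. From x -85 to -30 mm a console 45 mm high carries the purple push button, centred at (-57.5, 0); from x -30 to +90 mm the bay, floor 25 mm high with low rims 34 mm high, holds the battery pack
- purple_button_top (a point): centre of the top face of the purple push button, a flat round purple cap 36 mm across; off: 61 mm above the bench, standing 16 mm proud of the console; fully in: 54 mm above the bench, still 9 mm proud. The nearest upright face is the pack's, 32 mm away towards the charger's +x; the pack's top is 75 mm above the bench
- purple_button (a joint): travel of the purple button, m, straight down: 0 = off (out), 0.007 = fully in, on. It resists with about 2.5 N all the way, has no return spring and stays where it is left; at the end it stops. The cap rides on it on a soft spring of 2.5 N per mm, so the finger sinks about 1 mm before the button starts to move and must go about 8 mm down in all; pressing deeper only compresses the cap (up to 8 mm)
- purple_pack: purple-topped black battery pack, 105 x 70 x 50 mm, about 0.6 kg, loose, seated in the bay of the purple charger; origin at the centre of its underside
- yellow_charger: yellow charger: grey single-bay battery charger fixed to the bench, 175 mm (its x) by 110 mm (its y). Origin on the bench, x axis from the button end towards the pack, z up. From x -85 to -30 mm a console 45 mm high carries the yellow push button, centred at (-57.5, 0); from x -30 to +90 mm the bay, floor 25 mm high with low rims 34 mm high, holds the battery pack
- yellow_button_top (a point): centre of the top face of the yellow push button, a flat round yellow cap 36 mm across; off: 61 mm above the bench, standing 16 mm proud of the console; fully in: 54 mm above the bench, still 9 mm proud. The nearest upright face is the pack's, 32 mm away towards the charger's +x; the pack's top is 75 mm above the bench
- yellow_button (a joint): travel of the yellow button, m, straight down: 0 = off (out), 0.007 = fully in, on. It resists with about 2.5 N all the way, has no return spring and stays where it is left; at the end it stops. The cap rides on it on a soft spring of 2.5 N per mm, so the finger sinks about 1 mm before the button starts to move and must go about 8 mm down in all; pressing deeper only compresses the cap (up to 8 mm)
- yellow_pack: yellow-topped black battery pack, 105 x 70 x 50 mm, about 0.6 kg, loose, seated in the bay of the yellow charger; origin at the centre of its underside
- green_charger: green charger: grey single-bay battery charger fixed to the bench, 175 mm (its x) by 110 mm (its y). Origin on the bench, x axis from the button end towards the pack, z up. From x -85 to -30 mm a console 45 mm high carries the green push button, centred at (-57.5, 0); from x -30 to +90 mm the bay, floor 25 mm high with low rims 34 mm high, holds the battery pack
- green_button_top (a point): centre of the top face of the green push button, a flat round green cap 36 mm across; off: 61 mm above the bench, standing 16 mm proud of the console; fully in: 54 mm above the bench, still 9 mm proud. The nearest upright face is the pack's, 32 mm away towards the charger's +x; the pack's top is 75 mm above the bench
- green_button (a joint): travel of the green button, m, straight down: 0 = off (out), 0.007 = fully in, on. It resists with about 2.5 N all the way, has no return spring and stays where it is left; at the end it stops. The cap rides on it on a soft spring of 2.5 N per mm, so the finger sinks about 1 mm before the button starts to move and must go about 8 mm down in all; pressing deeper only compresses the cap (up to 8 mm)
- green_pack: green-topped black battery pack, 105 x 70 x 50 mm, about 0.6 kg, loose, seated in the bay of the green charger; origin at the centre of its underside
- red_charger: red charger: grey single-bay battery charger fixed to the bench, 175 mm (its x) by 110 mm (its y). Origin on the bench, x axis from the button end towards the pack, z up. From x -85 to -30 mm a console 45 mm high carries the red push button, centred at (-57.5, 0); from x -30 to +90 mm the bay, floor 25 mm high with low rims 34 mm high, holds the battery pack
- red_button_top (a point): centre of the top face of the red push button, a flat round red cap 36 mm across; off: 61 mm above the bench, standing 16 mm proud of the console; fully in: 54 mm above the bench, still 9 mm proud. The nearest upright face is the pack's, 32 mm away towards the charger's +x; the pack's top is 75 mm above the bench
- red_button (a joint): travel of the red button, m, straight down: 0 = off (out), 0.007 = fully in, on. It resists with about 2.5 N all the way, has no return spring and stays where it is left; at the end it stops. The cap rides on it on a soft spring of 2.5 N per mm, so the finger sinks about 1 mm before the button starts to move and must go about 8 mm down in all; pressing deeper only compresses the cap (up to 8 mm)
- red_pack: red-topped black battery pack, 105 x 70 x 50 mm, about 0.6 kg, loose, seated in the bay of the red charger; origin at the centre of its underside
- tape_measure: yellow tape measure, 66 x 34 x 60 mm, loose, on the bench on the robot's side of the chargers; origin under its centre
- screwdriver: screwdriver with red handle, loose, lying on the bench on the robot's side of the chargers; origin under its middle
- screw_cup: green cup, 70 mm across, 60 mm tall, loose, at the left side; origin under its centre
- wood_block: wooden block, 100 x 60 x 45 mm, loose, at the right side; origin under its centre
There are look-alikes about, which are no part of the job. What is shaped like the purple_pack but pink is not meant.

How it is judged:
By the outcome, as a careful person would: the job done as asked, in the order asked, and still so for the second after the job is handed in, with the robot touching nothing.
It also fails if it takes over 48 s, if anything falls off the work surface, if the arm or the gripper's body presses on something with over 40 N, if the wrist force passes 120 N, or if a joint passes its speed limit or range.

ROBOT

A 7-joint arm with a two-finger parallel gripper is mounted at the origin on the work surface. World frame = base frame: x ahead of the robot, y to its left, z up, the work surface at z = 0. Lengths are in mm, angles in rad, forces in N, time in s.
With the tool pointing down it reaches from about 400 to 875 mm from the base axis. Payload 6.5 kg.
Tool frame: the origin (TCP) lies midway between the tips of the shut fingers; the grasp point (between the pads) lies 19 mm behind it; z points along the fingers, y is the line along which they close (so a half turn about z gives the same grasp; the last joint's range is limited). The gripper opens to 88 mm and grips with 3 to 60 N. Pads are 18 mm wide; open, the fingers measure 123 mm over their backs; the gripper's body (75 mm by 187 mm) begins 45 mm behind the grasp point.
Start: joints at [1.194, 0.536, -0.004, 1.538, 0.003, 1.067, -0.071], TCP at [198.779, -618.851, 238.716] pointing down, gripper open.
Joint ranges: [-2.7, 2.7], [-0.37, 2.16], [-1.27, 1.26], [0.24, 2.4], [-1.31, 4.45], [0.19, 1.91], [-2.76, 2.76]. Speed limits (rad/s): [2.39, 2.39, 3.14, 3.14, 3.14, 3.14, 3.14].

INTERFACE

Orientations are given as a 3x3 rotation matrix whose columns are the frame's x, y, z axes.
In Python, from rig import status, optics, robot gives the robot as it stands.
- The arm moves only by the tool play_rows, never from a script. Its argument "motion" is a list that holds one entry, the list of rows, each a list of 7 numbers: the turn, a rotation vector about the tool's x, y, z normalised to -1 to 1, where 1 is 1.5 rad, then the shift along the tool's x, y, z normalised to -1 to 1, where 1 is 0.2 m, then the closure, from -1 (fully open) to 1 (shut), so that 0 is half open. A call has 1 to 12 rows; each row is the pose to reach, as a shift and turn from the pose commanded when the call began, along the tool's axes at that moment; what a row does not reach only later rows make up. A row lasts 1/8 s, in which the tool goes at most 62.5 mm and 10.7 degrees, less where a joint would pass 70% of its speed; a pose out of reach is approached as far as the arm can. A call with a number of a shift or a turn outside -1 to 1 is refused whole. A call with a gripper value outside its range is refused whole. The fingers move at their own pace and stop on an object; the grip force is fixed at half the most. Time passes only in rows, so rows that repeat a pose let the fingers close. It gives the time, the measured TCP pose, the force, the opening and the grip force at its end, in the units of the state.
- status.read_state(): the state, without advancing time (a new reading comes with each control period).
- optics.capture(name): name is "scene" or "top" or "wrist"; returns (picture, depth): 384x512x3 uint8, red, green, blue; 384x512 float32, mm along the optical axis (not along the pixel's ray), 0 where there is no reading.
- optics.get_calibration(name): a dict with "fovy" (degrees; the focal length in pixels is half the picture's height over the tangent of half this angle, whatever the lens; pixels are square), "cx", "cy" (the principal point, pixels), "extrinsics" (4x4, takes a point from world to camera coordinates). Camera axes: x right, y down, z forward; pixel columns grow to the right and rows downward; lengths in mm; the calibration is good to about 2 mm. A picture is of the moment at which its call begins: read the wrist's pose just before it. get_calibration takes no time and is no camera call; for the wrist camera it gives the pose at the moment of the call.
- robot.sign_off(): hands the job in; it is judged then, once.
The state is a dict: "clock": time; "joint_pos": joint angles; "joint_velocities": joint speeds; "tau": joint torques, N m; "position": TCP position; "eef_rot": TCP orientation; "ft_force": force on the tool from outside, world axes, zero at the start; "torque": the same for the moment, N m; "width": opening from 0.0 (shut) to 1.0 (fully open); "grip_force": force on a finger pad.
Only numpy, scipy, OpenCV 4.12 (cv2) and the standard library are available. Lean on these libraries where they do the work, as an engineer would, in place of code of your own. Each camera call takes 0.05 s, during which the arm holds its last target. There are 200 camera calls.

## Working session

There is one attempt and no reset: what is moved stays moved. The work goes in short steps, Python scripts to look and compute and a tool call to move; the robot and the scene stay as the last step left them, time stands still between calls to the robot, and variables do not carry over. Pictures are saved under pics/ and viewed, at most 10 in all, crops included, and the job is handed in when it is done.

Besides the shell and the picture viewer there is one more tool, called after "Emit:" by a JSON object that holds its "method" and its "body". play_rows: Moves the arm, as the interface text tells. Its arguments: {"type":"object","properties":{"motion":{"type":"array"}},"required":["motion"]}

```bash
mkdir -p pics; cat > h.py <<'E'
import numpy as np, cv2
from rig import status, optics, robot
def snap(n,f):
    p,d=optics.capture(n); c=optics.get_calibration(n)
    cv2.imwrite(f'pics/{f}.png',p[:,:,::-1]); np.savez(f'{f}.npz',p=p,d=d,E=c['extrinsics'],k=[c['fovy'],c['cx'],c['cy']])
def load(f):
    z=np.load(f'{f}.npz'); fo,cx,cy=z['k']; d=z['d']; F=d.shape[0]/2/np.tan(np.radians(fo)/2)
    v,u=np.mgrid[:d.shape[0],:d.shape[1]]
    P=np.stack([(u-cx)/F*d,(v-cy)/F*d,d],-1); E=z['E']
    return z['p'],d,(P-E[:3,3])@E[:3,:3]
E
python3 - <<'E'
from h import *
snap('top','top0'); snap('scene','scene0')
s=status.read_state(); print(s['clock'],s['position'],s['eef_rot'],s['ft_force'],s['width'])
p=np.hstack([cv2.imread('pics/top0.png'),cv2.imread('pics/scene0.png')]); 
cv2.imwrite('pics/a.png',cv2.resize(cv2.imread('pics/top0.png'),(800,600),interpolation=cv2.INTER_CUBIC))
E
```

```text
0.1 [ 198.60134485 -618.35918603  237.95066675] [[ 9.52053444e-01  3.05931190e-01 -5.89287116e-04]
 [ 3.05931726e-01 -9.52052453e-01  1.38057947e-03]
 [-1.38669924e-04 -1.49466706e-03 -9.99998873e-01]] [-0.50854151  0.29553537 -0.11745568] 1.0004402962954724
```

View pics/a.png

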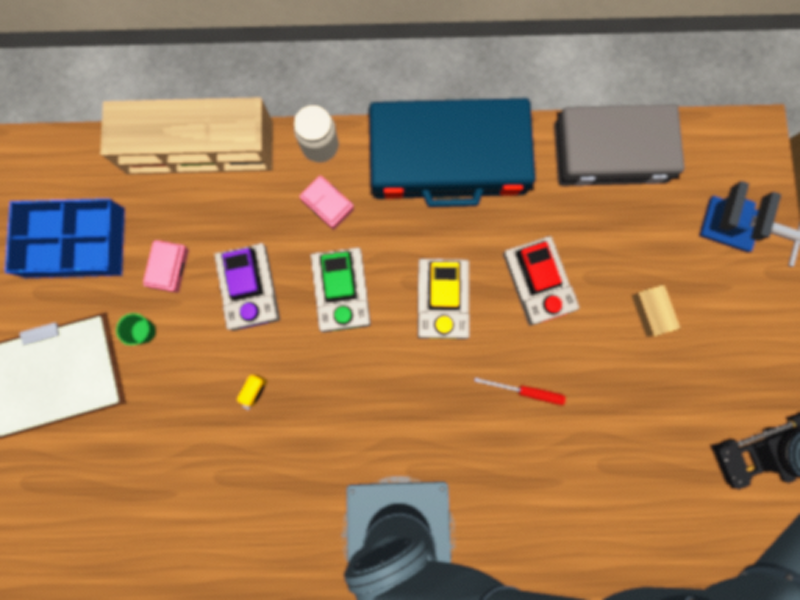

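View pics/scene0.png

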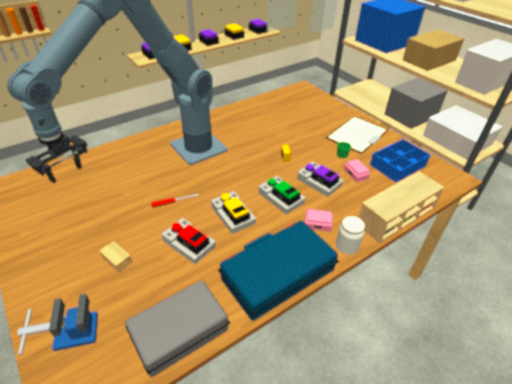

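The top view shows the four chargers in a row, with buttons at these pixels in the enlarged view: purple (249,312), green (343,315), yellow (444,324), red (553,304). The scene view confirms this. Next I localise the caps by colour and depth.

```bash
python3 - <<'E'
from h import *
p,d,W=load('top0'); z=np.load('top0.npz'); E=z['E'];fo,cx,cy=z['k'];F=192/np.tan(np.radians(fo)/2)
C=-E[:3,:3].T@E[:3,3]
for n,(u,v) in dict(purple=(249,312),green=(343,315),yellow=(444,324),red=(553,304)).items():
    u,v=int(u*.64),int(v*.64); hsv=cv2.cvtColor(p,cv2.COLOR_RGB2HSV).astype(int)
    m=(abs(hsv[...,0]-hsv[v,u,0])<8)&(hsv[...,1]>110)
    k,l,st,ce=cv2.connectedComponentsWithStats(m.astype(np.uint8))
    i=l[v,u]; uc,vc=ce[i]; r=E[:3,:3].T@np.array([(uc-cx)/F,(vc-cy)/F,1]); 
    q=C+r*(61-C[2])/r[2]
    print(n,st[i],ce[i].round(1),q.round(1),np.median(W[l==i],0).round(1))
    # pack centroid
    for j in range(1,k):
        if st[j,4]>150 and j!=i and np.hypot(*(ce[j]-ce[i]))<45:
            r=E[:3,:3].T@np.array([(ce[j][0]-cx)/F,(ce[j][1]-cy)/F,1]); print('  pack',(C+r*(75-C[2])/r[2]).round(1),st[j])
E
```

```text
purple [154 194  11  11  95] [158.9 198.9] [483.7 309.   61. ] [483.5 308.9  60.7]
  pack [562.4 322.4  75. ] [142 159  24  31 483]
green [214 196  11  11  92] [219.1 201.1] [470.6 107.8  61. ] [470.7 107.9  61.3]
  pack [548.6 115.3  75. ] [205 162  22  30 443]
yellow [278 202  12  12 111] [283.8 207.3] [ 443.7 -108.2   61. ] [ 444.5 -108.7   59.2]
  pack [ 526. -112.   75.] [275 167  20  30 471]
red [348 189  12  12 108] [353.6 194.4] [ 480.8 -345.1   61. ] [ 481.7 -345.3   59.8]
  pack [ 557.7 -319.9   75. ] [333 155  27  32 506]
```

Emit:
{"method": "play_rows", "body": {"motion": [[[0, 0, 0, 0.5, -0.5, 0, 1], [0, 0, 0, 1, -1, 0, 1], [0, 0, 0, 1, -1, 0, 1], [0, 0, 0, 1, -1, 0, 1], [0, 0, 0, 1, -1, 0, 1], [0, 0, 0, 1, -1, 0, 1], [0, 0, 0, 1, -1, 0, 1], [0, 0, 0, 1, -1, 0, 1]]]}}

```text
clock: 1.1
position: [327.2, -368.5, 238.6]
eef_rot: [[0.953, 0.304, -0.0], [0.304, -0.953, -0.0], [-0.0, 0.0, -1.0]]
ft_force: [0.0, -0.1, -0.7]
width: 0.118
grip_force: 0.0
```

Emit:
{"method": "play_rows", "body": {"motion": [[[0, 0, 0, 0.9, -1, 0, 1], [0, 0, 0, 0.9, -1, 0, 1], [0, 0, 0, 0.9, -1, 0, 1], [0, 0, 0, 0.9, -1, 0, 1], [0, 0, 0, 0.9, -1, 0, 1], [0, 0, 0, 0.9, -1, 0, 1], [0, 0, 0, 0.9, -1, 0, 1]]]}}

```text
clock: 1.98
position: [437.6, -123.7, 238.5]
eef_rot: [[0.953, 0.303, -0.001], [0.303, -0.953, -0.0], [-0.001, 0.0, -1.0]]
ft_force: [-0.2, 0.8, 0.7]
width: 0.005
grip_force: 0.0
```

Emit:
{"method": "play_rows", "body": {"motion": [[[0, 0, 0, 0.4, -1, 0, 1], [0, 0, 0, 0.4, -1, 0, 1], [0, 0, 0, 0.4, -1, 0, 1], [0, 0, 0, 0.4, -1, 0, 1], [0, 0, 0, 0.4, -1, 0, 1], [0, 0, 0, 0.4, -1, 0, 1], [0, 0, 0, 0.4, -1, 0, 1]]]}}

```text
clock: 2.85
position: [453.3, 90.9, 238.6]
eef_rot: [[0.953, 0.303, -0.0], [0.303, -0.953, -0.001], [-0.001, 0.001, -1.0]]
ft_force: [-0.4, 0.5, -0.1]
width: 0.008
grip_force: 0.0
```

Emit:
{"method": "play_rows", "body": {"motion": [[[0, 0, 0, 0.475, -0.99, 0, 1], [0, 0, 0, 0.475, -0.99, 0, 1], [0, 0, 0, 0.475, -0.99, 0.1, 1], [0, 0, 0, 0.475, -0.99, 0.3, 1], [0, 0, 0, 0.475, -0.99, 0.5, 1], [0, 0, 0, 0.475, -0.99, 0.7, 1], [0, 0, 0, 0.475, -0.99, 0.79, 1], [0, 0, 0, 0.475, -0.99, 0.79, 1], [0, 0, 0, 0.475, -0.99, 0.79, 1]]]}}

```text
clock: 3.98
position: [484.3, 311.0, 82.2]
eef_rot: [[0.952, 0.305, 0.002], [0.305, -0.952, 0.001], [0.002, -0.001, -1.0]]
ft_force: [-0.1, 0.1, 0.4]
width: 0.009
grip_force: 0.0
```

```bash
python3 - <<'E'
from h import *
s=status.read_state(); print(s['clock'],s['position'],s['ft_force'])
snap('wrist','w1')
E
```

```text
3.975 [484.25390786 311.0186848   82.20301764] [-0.09763055  0.11095493  0.37254659]
```

View pics/w1.png

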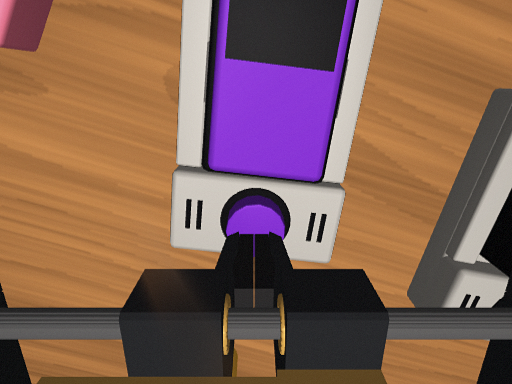

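The wrist view shows the shut fingertips centred over the purple cap, around (255,230). I press gradually.

Emit:
{"method": "play_rows", "body": {"motion": [[[0, 0, 0, 0, 0, 0.05, 1], [0, 0, 0, 0, 0, 0.09, 1], [0, 0, 0, 0, 0, 0.1, 1], [0, 0, 0, 0, 0, 0.11, 1], [0, 0, 0, 0, 0, 0.12, 1], [0, 0, 0, 0, 0, 0.13, 1], [0, 0, 0, 0, 0, 0.135, 1], [0, 0, 0, 0, 0, 0.14, 1], [0, 0, 0, 0, 0, 0.14, 1]]]}}

```text
clock: 5.15
position: [483.0, 310.6, 52.8]
eef_rot: [[0.952, 0.306, -0.0], [0.306, -0.952, -0.0], [-0.0, 0.0, -1.0]]
ft_force: [-2.5, -1.2, 4.4]
width: 0.008
grip_force: 2.1
```

Emit:
{"method": "play_rows", "body": {"motion": [[[0, 0, 0, 0, 0, 0.005, 1], [0, 0, 0, 0, 0, 0.008, 1], [0, 0, 0, 0, 0, 0.008, 1]]]}}

```text
clock: 5.52
position: [483.1, 310.6, 51.4]
eef_rot: [[0.952, 0.306, -0.0], [0.306, -0.952, -0.0], [-0.0, 0.0, -1.0]]
ft_force: [-2.6, -3.1, 8.5]
width: 0.008
grip_force: 3.7
```

Emit:
{"method": "play_rows", "body": {"motion": [[[0, 0, 0, 0, 0, -0.1, 1], [0, 0, 0, 0, 0, -0.3, 1], [0, 0, 0, 0, 0, -0.6, 1], [0, 0, 0, 0, 0, -0.65, 1], [0, 0, 0, 0, 0, -0.65, 1], [0, 0, 0, 0, 0, -0.65, 1]]]}}

```text
clock: 6.28
position: [482.4, 310.0, 179.7]
eef_rot: [[0.952, 0.306, -0.002], [0.306, -0.952, -0.001], [-0.002, 0.001, -1.0]]
ft_force: [0.4, -0.1, 0.0]
width: 0.001
grip_force: 0.0
```

```bash
cat > cap.py <<'E'
from h import *
import sys
s=status.read_state(); print(s['clock'],s['position'],s['ft_force'])
snap('wrist','w'); p,d,W=load('w')
x,y=map(float,sys.argv[1:3])
r=np.hypot(W[...,0]-x,W[...,1]-y); ok=(d>0)&(W[...,2]<70)
print('cap z',np.percentile(W[ok&(r<14)][:,2],[10,50,90]).round(1),'n',(ok&(r<14)).sum(),'console',np.median(W[ok&(r>22)&(r<27)][:,2]).round(1))
E
python3 cap.py 483.7 309
```

```text
6.275 [482.38246657 309.98275814 179.73024088] [ 0.40029557 -0.08553764  0.00598338]
cap z [52.7 53.6 54.4] n 715 console 44.6
```

Emit:
{"method": "play_rows", "body": {"motion": [[[0, 0, 0, -0.4, 1, 0, 1], [0, 0, 0, -0.4, 1, 0, 1], [0, 0, 0, -0.4, 1, 0, 1], [0, 0, 0, -0.4, 1, 0, 1], [0, 0, 0, -0.4, 1, 0, 1], [0, 0, 0, -0.4, 1, 0, 1], [0, 0, 0, -0.4, 1, 0, 1]]]}}

```text
clock: 7.2
position: [468.0, 97.5, 180.9]
eef_rot: [[0.951, 0.308, -0.0], [0.308, -0.951, 0.001], [-0.0, -0.001, -1.0]]
ft_force: [-0.3, 0.5, -0.4]
width: 0.0
grip_force: 0.0
```

Purple is fully in: its cap is at 53.6 mm. Next is yellow.

Emit:
{"method": "play_rows", "body": {"motion": [[[0, 0, 0, -0.43, 0.94, 0, 1], [0, 0, 0, -0.43, 0.94, 0, 1], [0, 0, 0, -0.43, 0.94, 0, 1], [0, 0, 0, -0.43, 0.94, 0, 1], [0, 0, 0, -0.43, 0.94, 0.1, 1], [0, 0, 0, -0.43, 0.94, 0.3, 1], [0, 0, 0, -0.43, 0.94, 0.5, 1], [0, 0, 0, -0.43, 0.94, 0.5, 1], [0, 0, 0, -0.43, 0.94, 0.5, 1], [0, 0, 0, -0.43, 0.94, 0.5, 1]]]}}

```text
clock: 8.45
position: [445.0, -109.5, 82.6]
eef_rot: [[0.952, 0.306, 0.003], [0.306, -0.952, -0.001], [0.002, 0.001, -1.0]]
ft_force: [0.0, 0.2, -0.5]
width: 0.006
grip_force: 0.0
```

Emit:
{"method": "play_rows", "body": {"motion": [[[0, 0, 0, 0, 0, 0.05, 1], [0, 0, 0, 0, 0, 0.09, 1], [0, 0, 0, 0, 0, 0.1, 1], [0, 0, 0, 0, 0, 0.11, 1], [0, 0, 0, 0, 0, 0.12, 1], [0, 0, 0, 0, 0, 0.13, 1], [0, 0, 0, 0, 0, 0.14, 1], [0, 0, 0, 0, 0, 0.147, 1], [0, 0, 0, 0, 0, 0.147, 1]]]}}

```text
clock: 9.57
position: [443.6, -109.5, 51.8]
eef_rot: [[0.952, 0.306, -0.0], [0.306, -0.952, -0.0], [-0.0, 0.0, -1.0]]
ft_force: [-3.9, 1.1, 7.2]
width: 0.006
grip_force: 3.2
```

Emit:
{"method": "play_rows", "body": {"motion": [[[0, 0, 0, 0, 0, -0.1, 1], [0, 0, 0, 0, 0, -0.3, 1], [0, 0, 0, 0, 0, -0.6, 1], [0, 0, 0, 0, 0, -0.65, 1], [0, 0, 0, 0, 0, -0.65, 1], [0, 0, 0, 0, 0, -0.65, 1]]]}}

```text
clock: 10.32
position: [442.9, -109.4, 180.3]
eef_rot: [[0.952, 0.306, -0.002], [0.306, -0.952, 0.001], [-0.002, -0.001, -1.0]]
ft_force: [0.3, -0.1, -0.7]
width: 0.004
grip_force: 0.0
```

```bash
python3 cap.py 443.7 -108.2
```

```text
10.325 [ 442.85412581 -109.41047054  180.32380048] [ 0.28825465 -0.13985771 -0.70270969]
cap z [52.8 53.6 54.5] n 717 console 44.7
```

Yellow is fully in. Next is green.

Emit:
{"method": "play_rows", "body": {"motion": [[[0, 0, 0, 0.46, -0.99, 0, 1], [0, 0, 0, 0.46, -0.99, 0, 1], [0, 0, 0, 0.46, -0.99, 0, 1], [0, 0, 0, 0.46, -0.99, 0, 1], [0, 0, 0, 0.46, -0.99, 0.1, 1], [0, 0, 0, 0.46, -0.99, 0.3, 1], [0, 0, 0, 0.46, -0.99, 0.5, 1], [0, 0, 0, 0.46, -0.99, 0.5, 1], [0, 0, 0, 0.46, -0.99, 0.5, 1], [0, 0, 0, 0.46, -0.99, 0.5, 1]]]}}

```text
clock: 11.62
position: [471.8, 107.4, 83.0]
eef_rot: [[0.952, 0.306, 0.002], [0.306, -0.952, 0.001], [0.002, 0.0, -1.0]]
ft_force: [0.0, -0.3, 0.3]
width: 0.004
grip_force: 0.0
```

Emit:
{"method": "play_rows", "body": {"motion": [[[0, 0, 0, 0, 0, 0.05, 1], [0, 0, 0, 0, 0, 0.09, 1], [0, 0, 0, 0, 0, 0.1, 1], [0, 0, 0, 0, 0, 0.11, 1], [0, 0, 0, 0, 0, 0.12, 1], [0, 0, 0, 0, 0, 0.13, 1], [0, 0, 0, 0, 0, 0.14, 1], [0, 0, 0, 0, 0, 0.148, 1], [0, 0, 0, 0, 0, 0.148, 1]]]}}

```text
clock: 12.75
position: [470.7, 107.1, 52.2]
eef_rot: [[0.952, 0.306, -0.0], [0.306, -0.952, -0.0], [-0.0, 0.0, -1.0]]
ft_force: [-3.1, -1.4, 5.0]
width: 0.009
grip_force: 2.8
```

Emit:
{"method": "play_rows", "body": {"motion": [[[0, 0, 0, 0, 0, -0.1, 1], [0, 0, 0, 0, 0, -0.3, 1], [0, 0, 0, 0, 0, -0.6, 1], [0, 0, 0, 0, 0, -0.75, 1], [0, 0, 0, 0, 0, -0.75, 1], [0, 0, 0, 0, 0, -0.75, 1]]]}}

```text
clock: 13.5
position: [470.5, 106.9, 201.3]
eef_rot: [[0.952, 0.306, -0.001], [0.306, -0.952, -0.0], [-0.001, -0.0, -1.0]]
ft_force: [-0.2, -0.4, -0.6]
width: 0.006
grip_force: 0.0
```

```bash
python3 cap.py 470.6 107.8; python3 - <<'E'
from h import *
snap('top','top1')
p,d,W=load('top1')
for n,x,y in [('purple',483.7,309),('yellow',443.7,-108.2),('red',480.8,-345.1),('green',470.6,107.8)]:
    r=np.hypot(W[...,0]-x,W[...,1]-y); m=(d>0)&(r<12); print(n,np.median(W[m][:,2]).round(1))
cv2.imwrite('pics/b.png',cv2.resize(cv2.imread('pics/top1.png'),(800,600),interpolation=cv2.INTER_CUBIC))
E
```

```text
13.5 [470.50258643 106.90236147 201.29909285] [-0.24682738 -0.41025078 -0.60040819]
cap z [52.5 53.3 54.2] n 633 console 44.4
purple 54.6
yellow 53.7
red 60.3
green 587.2
```

View pics/b.png

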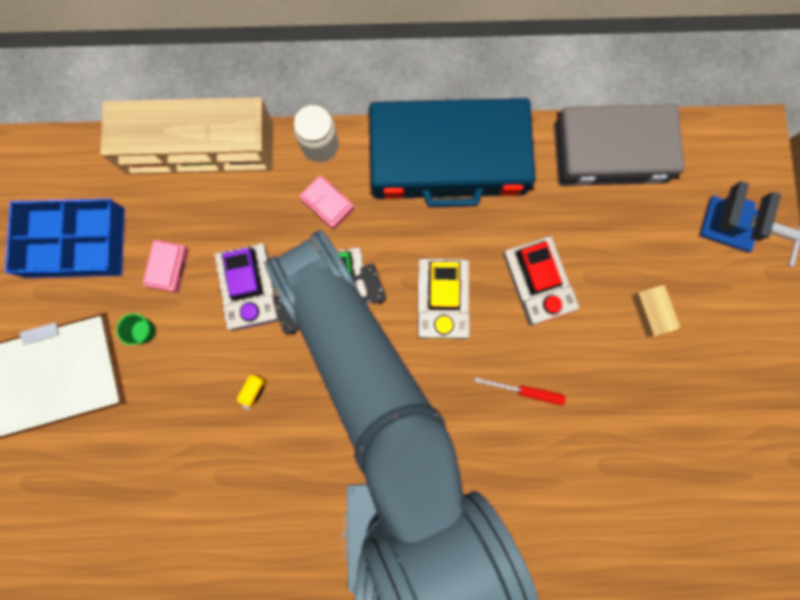

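The final top view shows every pack, the tape measure, screwdriver, cup and block where they were. Purple, yellow and green are in, red is out, and the arm is raised clear.

```bash
python3 -c "from rig import robot; print(robot.sign_off())"
```

```text
the job is handed in; nothing more can be done
None
```

I pressed the purple, yellow and green buttons fully in, in that order, left red off and nothing else visibly disturbed, raised the arm clear and handed the job in at about 13.6 s.

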